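Snap the vent coupler onto a tilted oxygen-line nipple and hold the valve open

TASK

Trapped pressure has to be bled from the oxygen service block: lift the steel coupler by its orange square grip, line it up with the tilted brass nipple and press it on squarely, straight along the nipple, until it snaps over the balls. Then keep it pushed fully down against the spring of the vent pin, and finish like that, still gripping the coupler and holding it down. Leave the meter, the strip vial, the marker and the eraser where they are.

Things in the scene. Friction and masses are not known exactly. Their poses are not given: they have to be found in the camera images.
- coupler: Loose vent coupler, 90 mm tall, 0.16 kg, standing mouth down. Steel bell, diameter 40 mm, z = 0 to 44 mm; above it a square orange grip 22 x 22 mm (faces square to its x and y axes) up to z = 86 mm and a 17 mm dark button to 90 mm. The bell's top is a flat shoulder on which fingertips can bear while pressing. Origin at the centre of the mouth, z up towards the grip.
- service_block: Oxygen service block, fixed to the surface: grey base plate 96 x 74 x 8 mm with two grey cheeks, 53 mm high, 70 mm wide over the pivot ends, that carry a blue head on a level pivot 40 mm above the surface. The pivot is stiff: the head stays at the angle at which it is found. Origin under the centre of the base, z up; the nipple leans to the block's -x side.
- nipple_head (a joint): Tilt of the blue head (38 x 44 x 32 mm) with the nipple, rad: 0 = nipple upright, growing as it leans to the block's -x side; found between 0.2 and 0.5.
- nipple_base (a point): Foot of the brass nipple, centre of the blue head's upper face, 16 mm from the pivot. z points out along the nipple, which is 14 mm in diameter and 38 mm long with a tapered end; a 7 mm steel vent pin stands a further 9 mm out of it. The coupler is fully down when its mouth lies on the blue face, its origin at this point and its z axis in line with this one.
- vent_pin (a joint): How far the vent pin is pressed in, m: 0 = out (shut), about 0.007 with the coupler fully down (the end of its bore pushes the pin, from about 7 mm above the face on). Spring: 5 N at first, 11 N at 7 mm; it pushes the coupler back up as soon as one stops pressing.
- meter: Bystander: dark blue glucose meter, 92 x 52 x 18 mm, lying. Origin under its centre.
- strip_vial: Bystander: white test-strip vial with blue cap, 30 mm in diameter, 48 mm tall, standing. Origin under its centre.
- marker: Bystander: white marker with black cap, 135 mm long, 17 mm thick, lying. Origin under its centre.
- rubber: Bystander: white eraser in a blue sleeve, 48 x 21 x 13 mm, lying. Origin under its centre.
- coupler_groove (a point): Centre of the coupler's ball groove, 20 mm above its mouth, axes as the coupler's. Round bore: the mouth flares from 25 mm to a lip 17 mm wide at 7 to 10 mm above the mouth, then the 24 mm groove up to 27 mm, then a 16.4 mm bore that ends at 40 mm. The turn about z does not matter on the nipple.
- snap_ring (a point): Point on the nipple's axis 22 mm from its foot, axes as nipple_base, where three sprung steel balls stand 3.4 mm out of its sides. Coming down, the coupler's lip meets them with the mouth about 20 mm above the blue face; a push of 4 to 8 N takes it past, at about 13 mm they begin to draw it on, and let go it would hang loosely snapped about 7 mm above the face.

How it is judged:
By the outcome, as a careful person would: the job done as asked, in the order asked, and still so for the second after the job is handed in, while the arm keeps its last pose, push and grip.
It also fails if it takes over 38 s, if anything falls off the work surface, if the arm or the gripper's body presses on something with over 40 N, if the wrist force passes 120 N, or if a joint passes its speed limit or range.

ROBOT

A 7-joint arm with a two-finger parallel gripper is mounted at the origin on a cart in front of the work surface, level with it; the furniture and walls round the work are solid. World frame = base frame: x ahead of the robot, y to its left, z up, the work surface at z = 0. Lengths are in m, angles in rad, forces in N, time in s.
With the tool pointing down it reaches from about 0.4 to 0.9 m from the base axis. Payload 5.6 kg.
Tool frame: the origin (TCP) lies midway between the tips of the shut fingers; the grasp point (between the pads) lies 19 mm behind it; z points along the fingers, y is the line along which they close (so a half turn about z gives the same grasp; the last joint's range is limited). The gripper opens to 92 mm and grips with 3 to 60 N. Pads are 20 mm wide; open, the fingers measure 128 mm over their backs; the gripper's body (75 mm by 189 mm) begins 69 mm behind the grasp point.
Start: joints at [1.277, 0.468, -0.012, 1.603, 0.006, 1.071, -0.056], TCP at [0.161, -0.63, 0.215] pointing down, gripper open.
Joint ranges: [-2.53, 2.53], [-0.31, 2.02], [-1.57, 1.55], [0.28, 2.44], [-1.29, 4.43], [0.15, 1.84], [-2.92, 2.92]. Speed limits (rad/s): [2.57, 2.57, 3.14, 3.14, 3.14, 3.14, 3.14].

INTERFACE

Orientations are given as a 3x3 rotation matrix whose columns are the frame's x, y, z axes.
In Python, from station import env, effector, solver, viewer, workorder, search_frame, tip_of gives the robot as it stands. Calls block until the motion is done:
- env.reach(position, orientation): joint-space move of the TCP to a pose.
- env.movel(position, frame=None, rate=0.15): straight line of the TCP; frame=None keeps the orientation; rate is the mean speed in m/s.
- env.goto_joints(angles): joint-space move.
- effector.release() and effector.grasp(squeeze=None): open the fingers fully, or close them until they stop; squeeze is the grip in N (None keeps the last).
- env.pause(seconds).
- solver.inverse_kinematics(position, orientation): joint angles nearest the present ones, or None.
- env.sense(): the state.
- viewer.read_camera(name): name is "scene" or "top" or "wrist"; returns (picture, depth): 480x640x3 uint8, red, green, blue; 480x640 float32, m along the optical axis (not along the pixel's ray), 0 where there is no reading.
- viewer.camera_info(name): a dict with "intrinsics" (3x3 intrinsics, pixels), "eye" and "rotation" of the camera in the world; the wrist camera has in their place "T_tool_cam" (4x4, takes a point from camera to tool coordinates, whose origin is the TCP and whose axes are the flange's). Camera axes: x right, y up, looking along -z (the intrinsics and any distortion apply to the point x, -y, -z); pixel columns grow to the right and rows downward; lengths in m; the calibration is good to about 2 mm. A picture is of the moment at which its call begins: read the wrist's pose just before it. camera_info takes no time and is no camera call.
A pose or a line that the arm cannot do raises env.PlanningError and nothing moves.
- workorder.finish_job(): hands the job in; it is judged then, once.
Trained networks look in the newest picture that a camera, given by its name, has taken for a name from the list of things; names that differ only in an ending like _2 or _b are one class to them, and where a whole thing is asked for, a point or a joint stands for the part that bears it (a point fixed in the world has none). Each returns a list of dicts, best first, with "score" (0 to 1); they miss things now and then, are a little off and sometimes report something else, mostly with a low value. They report only what shows in the picture. A call takes as long as a camera call.
- search_frame(camera, name): "at" ([x, y, z] in m, in world coordinates, good to about 4 mm: the middle of the surface that is visible of it).
- tip_of(camera, name): "at" ([x, y, z] in m, in world coordinates, good to about 4 mm: a listed point, or the origin of a listed thing).
The state is a dict: "t": time; "joint_positions": joint angles; "joint_velocities": joint speeds; "tau": joint torques, N m; "ee_pos": TCP position; "tcp_rot": TCP orientation; "wrist_force": force on the tool from outside, world axes, zero at the start; "moment": the same for the moment, N m; "gripper_width": finger opening in m; "grasp_force": force on a finger pad.
Only numpy, scipy, OpenCV 4.12 (cv2) and the standard library are available. Lean on these libraries where they do the work, as an engineer would, in place of code of your own. Each camera call takes 0.05 s, during which the arm holds its last target. There are 200 camera calls.

## Working session

There is one attempt and no reset: what is moved stays moved. The work goes in short steps, each a Python script; the robot and the scene stay as the last script left them, time stands still between calls to the robot, and variables do not carry over. Pictures are saved under pics/ and viewed, at most 10 in all, crops included, and the job is handed in when it is done.

```bash
ls; mkdir -p pics
python3 - <<'E'
from station import env, effector, solver, viewer, workorder, search_frame, tip_of
import cv2,numpy as np
for c in ["scene","top"]:
    p,d=viewer.read_camera(c); cv2.imwrite(f"pics/{c}0.png",p[:,:,::-1]); np.savez(f"{c}0.npz",p=p,d=d)
    i=viewer.camera_info(c); print(c,i)
    for n in ["coupler","service_block","nipple_base","snap_ring","coupler_groove","meter","strip_vial","marker","rubber"]:
        r=tip_of(c,n); print(n,[(np.round(x["at"],4).tolist(),round(x["score"],2)) for x in r[:2]])
print(viewer.camera_info("wrist"))
s=env.sense(); print(s["t"],s["ee_pos"],s["tcp_rot"],s["wrist_force"])
E
```

```text
pics
station.py
scene {'intrinsics': array([[450.54760368,   0.        , 324.14868244],
       [  0.        , 450.54760368, 229.67635731],
       [  0.        ,   0.        ,   1.        ]]), 'eye': array([-0.03758371,  0.44832405,  0.45382813]), 'rotation': array([[-0.59387704,  0.3402915 , -0.72904853],
       [-0.80430511, -0.27372513,  0.52741619],
       [-0.02008365,  0.89959782,  0.43625727]])}
coupler [([0.5668, 0.159, -0.0039], 0.7)]
service_block [([0.6194, -0.1178, -0.0021], 0.61)]
nipple_base [([0.6178, -0.117, 0.0527], 0.91)]
snap_ring [([0.6104, -0.1139, 0.0781], 0.58)]
coupler_groove [([0.5648, 0.155, 0.0209], 0.81), ([0.4573, -0.2429, 0.003], 0.43)]
meter [([0.4559, -0.2448, 0.0015], 0.61)]
strip_vial [([0.392, -0.1867, -0.0018], 0.86)]
marker [([0.7895, 0.0976, -0.0027], 0.8)]
rubber [([0.4087, 0.0406, -0.0023], 0.68)]
top {'intrinsics': array([[476.14674504,   0.        , 315.64216274],
       [  0.        , 476.14674504, 250.2443321 ],
       [  0.        ,   0.        ,   1.        ]]), 'eye': array([0.44946958, 0.01493086, 0.91163068]), 'rotation': array([[-0.019
[... 600 characters left out ...]
1099],
       [  0.        , 387.10461161, 232.94604889],
       [  0.        ,   0.        ,   1.        ]]), 'T_tool_cam': array([[-8.26875946e-04,  9.54215044e-01,  2.99120321e-01,
         8.49416486e-02],
       [ 9.99999603e-01,  6.89480646e-04,  5.64865711e-04,
        -9.02976017e-04],
       [ 3.32765687e-04,  2.99120669e-01, -9.54215235e-01,
        -1.69713126e-01],
       [ 0.00000000e+00,  0.00000000e+00,  0.00000000e+00,
         1.00000000e+00]])}
1.0 [ 0.16125905 -0.62970297  0.21458367] [[ 9.68743616e-01  2.48064113e-01 -3.82610640e-05]
 [ 2.48064111e-01 -9.68743616e-01 -5.91051497e-05]
 [-5.17270280e-05  4.77665396e-05 -9.99999998e-01]] [ 0.07749055 -0.02746149  0.78856438]
```

View images.

View pics/scene0.png

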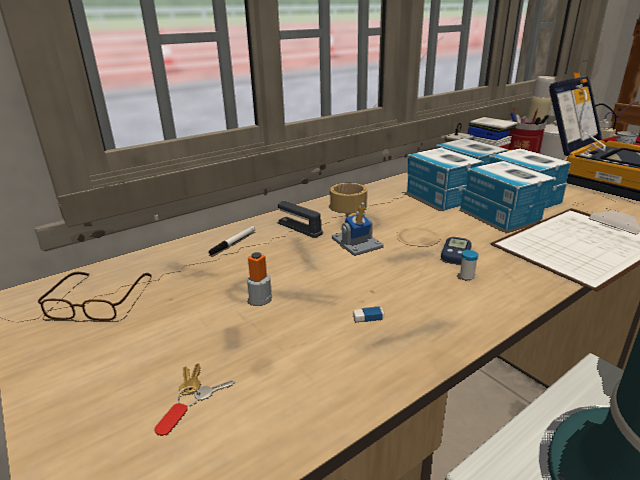

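View pics/top0.png

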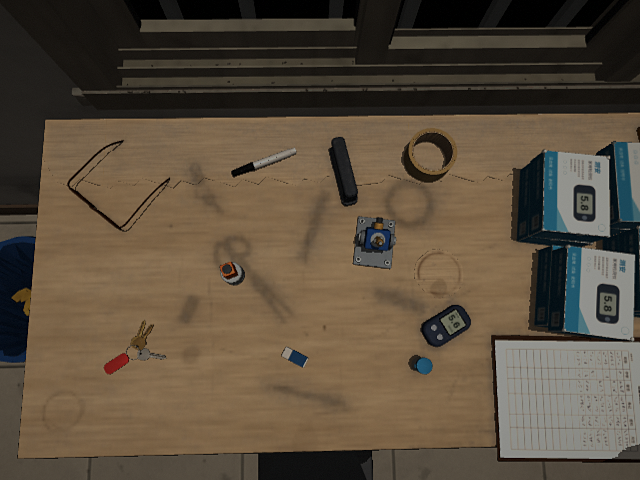

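```bash
cat > h.py <<'E'
from station import env, effector, solver, viewer, workorder, search_frame, tip_of
import cv2,numpy as np
def snap(name):
    s=env.sense(); T=np.eye(4); T[:3,:3]=s["tcp_rot"]; T[:3,3]=s["ee_pos"]
    p,d=viewer.read_camera("wrist"); i=viewer.camera_info("wrist")
    M=T@i["T_tool_cam"]; K=i["intrinsics"]
    cv2.imwrite(f"pics/{name}.png",p[:,:,::-1]); np.savez(f"{name}.npz",p=p,d=d,M=M,K=K)
def cloud(name):
    z=np.load(f"{name}.npz"); d=z["d"]; K=z["K"]; M=z["M"]
    v,u=np.mgrid[:480,:640]
    P=np.stack([(u-K[0,2])/K[0,0]*d,-(v-K[1,2])/K[1,1]*d,-d],-1)@M[:3,:3].T+M[:3,3]
    return z["p"],d,P,M,K
def down(yaw):
    c,s=np.cos(yaw),np.sin(yaw); return np.array([[c,s,0],[s,-c,0],[0,0,-1.]])
E
python3 - <<'E'
from h import *
env.reach([0.61,-0.115,0.24],down(0)); snap("blk")
for n in ["nipple_base","snap_ring","service_block"]: print(n,[(np.round(x["at"],4),round(x["score"],2)) for x in tip_of("wrist",n)[:2]])
print(env.sense()["t"])
env.reach([0.562,0.155,0.24],down(0)); snap("cpl")
for n in ["coupler","coupler_groove"]: print(n,[(np.round(x["at"],4),round(x["score"],2)) for x in tip_of("wrist",n)[:2]])
print(env.sense()["t"],env.sense()["ee_pos"])
a=np.hstack([cv2.imread("pics/blk.png"),cv2.imread("pics/cpl.png")]); cv2.imwrite("pics/w1.png",cv2.resize(a[60:440],(800,238)))
E
```

```text
nipple_base [(array([ 0.6172, -0.1181,  0.0524]), 0.79)]
snap_ring [(array([ 0.613 , -0.1159,  0.0793]), 0.67)]
service_block [(array([ 0.6264, -0.1145, -0.002 ]), 0.74), (array([0.5703, 0.1523, 0.0215]), 0.34)]
3.625
coupler [(array([ 0.5641,  0.1546, -0.001 ]), 0.64)]
coupler_groove [(array([0.5668, 0.1507, 0.0182]), 0.64), (array([ 0.6084, -0.1158,  0.0765]), 0.35)]
4.8417 [0.56275515 0.15293958 0.23984684]
```

View pics/w1.png

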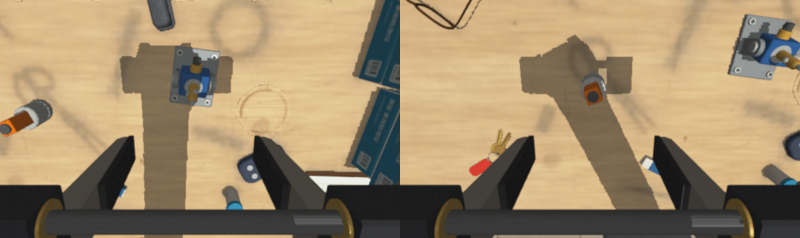

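Run:
```python
from h import *
p,d,P,M,K=cloud("cpl")
hsv=cv2.cvtColor(p,cv2.COLOR_RGB2HSV)
roi=(np.abs(P[...,0]-.565)<.05)&(np.abs(P[...,1]-.155)<.05)&(d>0)
org=roi&(hsv[...,0]<14)&(hsv[...,1]>170)&(P[...,2]>.03)
top=org&(P[...,2]>.08); but=roi&(P[...,2]>.0875)
print(org.sum(),top.sum(),but.sum())
for m in (top,but):
    Q=P[m]; print(Q.mean(0),Q.std(0),Q.min(0),Q.max(0))
m=roi&(P[...,2]>.08); print("rect z>.08",cv2.minAreaRect((P[m][:,:2]*1000).astype(np.float32)))
m=roi&(P[...,2]>.05)&(P[...,2]<.084); print("side",cv2.minAreaRect((P[m][:,:2]*1000).astype(np.float32)),m.sum())
m=roi&(P[...,2]>.035)&(P[...,2]<.048); print("shoulder",P[m].mean(0),cv2.minEnclosingCircle((P[m][:,:2]*1000).astype(np.float32)))
Image=p[60:260,240:400]; cv2.imwrite("pics/cz.png",cv2.resize(p[100:240,260:400,::-1],(400,400)))
p,d,P,M,K=cloud("blk"); hsv=cv2.cvtColor(p,cv2.COLOR_RGB2HSV)
roi=(np.abs(P[...,0]-.62)<.09)&(np.abs(P[...,1]+.115)<.08)&(d>0)
pl=roi&(np.abs(P[...,2]-.008)<.003)&(hsv[...,1]<60); print("plate",P[pl].mean(0),cv2.minAreaRect((P[pl][:,:2]*1000).astype(np.float32)))
blue=roi&(hsv[...,0]>100)&(hsv[...,0]<125)&(hsv[...,1]>120)&(P[...,2]>.03); print("blue",blue.sum(),P[blue].mean(0))
br=roi&(hsv[...,0]>12)&(hsv[...,0]<28)&(hsv[...,1]>110)&(P[...,2]>.05); print("brass",br.sum(),P[br].min(0),P[br].max(0))
hi=roi&(P[...,2]>.05)
print(np.histogram(P[roi][:,2],np.arange(-.005,.115,.005)))
for a in np.arange(.05,.115,.005):
    m=roi&(P[...,2]>a)&(P[...,2]<a+.005)&(P[...,0]<.65)
    if m.sum(): print(round(a,3),m.sum(),P[m].mean(0).round(4),P[m].min(0).round(4)[:2],P[m].max(0).round(4)[:2])
cv2.imwrite("pics/bz.png",cv2.resize(np.hstack([p[110:250,250:390,::-1],cv2.imread("pics/cpl.png")[140:280,240:380]]),(800,400)))
```

```text
436 311 35186
[0.56631433 0.15512759 0.08522606] [0.00729379 0.00745303 0.00129641] [0.55101493 0.14271526 0.08072109] [0.57705156 0.16785959 0.09079604]
[0.58061076 0.16477257 0.32734673] [0.01099373 0.03690021 0.03489071] [0.54936522 0.10500008 0.0875263 ] [0.59560387 0.20499969 0.35370671]
rect z>.08 ((572.4840087890625, 155.00001525878906), (99.99951171875, 46.23866271972656), 89.99934387207031)
side ((563.9669799804688, 155.14480590820312), (22.120901107788086, 22.18259620666504), 20.713109970092773) 237
shoulder [0.57162119 0.15454931 0.04314133] ((564.047607421875, 155.06301879882812), 19.84345245361328)
plate [ 0.63624966 -0.11379272  0.00755099] ((640.5316772460938, -112.68960571289062), (145.26727294921875, 94.1005630493164), 7.3764567375183105)
blue 1215 [ 0.62698046 -0.11550844  0.05780151]
brass 4210 [ 0.60361055 -0.18003239  0.05001462] [ 0.65126248 -0.06445382  0.35395833]
(array([17311,   940,  2906,   349,    18,    27,    18,    58,   105,
         167,   558,  1043,   988,   120,    42,    32,    82,    77,
          95,    77,    60,     3,     0]), array([-0.005,
[... 276 characters left out ...]
5 900 [ 0.6295 -0.1163  0.0576] [ 0.6118 -0.1383] [ 0.65   -0.0949]
0.06 120 [ 0.6287 -0.1161  0.0611] [ 0.6165 -0.1381] [ 0.6362 -0.0972]
0.065 42 [ 0.6191 -0.1143  0.0674] [ 0.6156 -0.1207] [ 0.6216 -0.108 ]
0.07 32 [ 0.6179 -0.1126  0.0722] [ 0.6152 -0.118 ] [ 0.6199 -0.1081]
0.075 82 [ 0.6143 -0.1117  0.0781] [ 0.608  -0.1215] [ 0.619  -0.1038]
0.08 77 [ 0.6142 -0.115   0.0819] [ 0.6036 -0.1205] [ 0.6185 -0.1066]
0.085 95 [ 0.61   -0.1135  0.088 ] [ 0.6012 -0.1196] [ 0.6145 -0.1066]
0.09 77 [ 0.6083 -0.1138  0.0916] [ 0.6033 -0.1187] [ 0.613  -0.1093]
0.095 60 [ 0.6039 -0.113   0.0981] [ 0.5999 -0.1161] [ 0.6075 -0.1102]
0.1 3 [ 0.6047 -0.1142  0.1004] [ 0.6044 -0.1144] [ 0.6053 -0.1136]
```

View pics/bz.png

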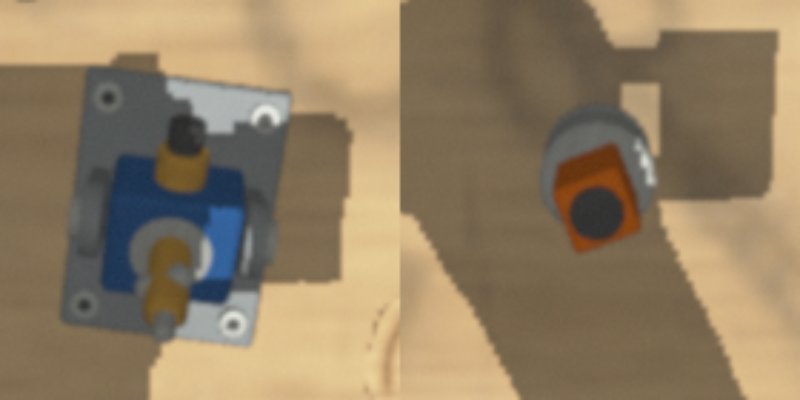

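```bash
cat > fit.py <<'E'
from h import *
from scipy.optimize import least_squares
def pts(name):
    p,d,P,M,K=cloud(name); hsv=cv2.cvtColor(p,cv2.COLOR_RGB2HSV)
    roi=(np.abs(P[...,0]-.615)<.06)&(np.abs(P[...,1]+.115)<.05)&(d>0)&(P[...,2]<.12)&(P[...,2]>.03)
    return P[roi]
def model(q):
    x,y,yaw,t=q
    bx=np.array([np.cos(yaw),np.sin(yaw),0]); by=np.array([-np.sin(yaw),np.cos(yaw),0])
    n=-np.sin(t)*bx+np.array([0,0,np.cos(t)]); hx=np.cross(by,n)
    return np.stack([hx,by,n]),np.array([x,y,.04])
def loc(q,P): R,o=model(q); L=(P-o)@R.T; L[:,2]-=.016; return L
def fit(Ps,q0):
    q=np.array(q0,float)
    for it in range(4):
        sel=[]
        for P in Ps:
            L=loc(q,P); r=np.hypot(L[:,0],L[:,1]); z=L[:,2]; w=.006 if it==0 else .004
            face=(np.abs(z)<w)&(np.abs(L[:,0])<.017)&(np.abs(L[:,1])<.020)&(r>.012)
            nip=(z>.004)&(z<.031)&(r<.007+w)&~((z>.016)&(z<.028))
            pin=(z>.040)&(z<.045)&(r<.0035+w)
            sd=(z>-.02)&(z<-.004)&(np.abs(np.abs(L[:,1])-.022)<.003)&(np.abs(L[:,0])<.014)
            sel.append((P[face],P[nip],P[pin],P[sd]))
        def res(q):
            o=[]
            for f,nn,pi,sd in sel:
                o.append(loc(q,f)[:,2]/len(f)**.5)
                for A,R,w in ((nn,.007,2),(pi,.0035,1)):
                    if len(A): L=loc(q,A); o.append(w*(np.hypot(L[:,0],L[:,1])-R)/len(A)**.5)
                if len(sd): o.append((np.abs(loc(q,sd)[:,1])-.022)/len(sd)**.5)
            return np.concatenate(o)*1000
        s=least_squares(res,q,loss="soft_l1",f_scale=.1); q=s.x
    R,o=model(q)
    print("q",q.round(4),"base",(o+.016*R[2]).round(4),"tip",(o+.054*R[2]).round(4),"cost",s.cost.round(3),[[len(a) for a in x] for x in sel])
    return q
E
python3 - <<'E'
from fit import *
for n,y in (("b2",np.pi/2),("b3",-np.pi/2)):
    try:
        env.reach([0.61,-0.115,0.24],down(y)); env.pause(.2); snap(n); print(n,env.sense()["t"],env.sense()["ee_pos"])
    except env.PlanningError as e: print(n,e)
import os
N=[n for n in ("blk","b2","b3") if os.path.exists(n+".npz")]
q0=[.624,-.115,-.1,.35]
for n in N: fit([pts(n)],q0)
fit([pts(n) for n in N],q0)
E
```

```text
b2 6.775 [ 0.61004616 -0.11448724  0.2400676 ]
b3 8.95 [ 0.60982498 -0.11534013  0.2397655 ]
q [ 0.6229 -0.1136  0.      0.3428] base [ 0.6175 -0.1136  0.0551] tip [ 0.6047 -0.1136  0.0909] cost 1.974 [[784, 122, 30, 90]]
q [ 0.6226 -0.1155 -0.154   0.3434] base [ 0.6172 -0.1147  0.0551] tip [ 0.6046 -0.1127  0.0908] cost 1.202 [[811, 80, 24, 137]]
q [ 0.622  -0.1152 -0.1078  0.338 ] base [ 0.6168 -0.1146  0.0551] tip [ 0.6042 -0.1132  0.0909] cost 1.276 [[785, 90, 26, 143]]
q [ 0.6226 -0.1152 -0.1216  0.342 ] base [ 0.6172 -0.1146  0.0551] tip [ 0.6046 -0.113   0.0909] cost 4.81 [[786, 120, 31, 101], [814, 81, 24, 140], [792, 91, 25, 141]]
```

Run:
```python
from fit import *
q=[.6223,-.1152,-.125,.341]; R,o=model(q); base=o+.016*R[2]
for ph in np.deg2rad([-90,-45,0,21,45,90]):
    x=np.array([np.cos(ph),np.sin(ph),0]); z=-R[2]; x-=x@z*z; x/=np.linalg.norm(x); F=np.stack([x,np.cross(z,x),z],1)
    for h in (.0,.10):
        s=solver.inverse_kinematics(base+R[2]*(.0445+h),F); print(np.rad2deg(ph).round(),h,None if s is None else np.round(s,2))
F=down(np.deg2rad(20.7)); c=np.array([.564,.1551])
env.reach([*c,.14],F); env.movel([*c,.05],rate=.12); env.pause(.2); s=env.sense(); print(s["ee_pos"],s["wrist_force"])
env.movel([*c,.0455],rate=.03); env.pause(.2); s=env.sense(); print(s["ee_pos"],s["wrist_force"])
effector.grasp(50); s=env.sense(); print(s["t"],s["gripper_width"],s["grasp_force"],s["ee_pos"],s["wrist_force"])
```

```text
-90.0 0.0 [-0.69  0.68  1.1   2.11 -1.21  0.66 -1.96]
-90.0 0.1 [-0.93  0.56  1.4   2.13 -0.98  0.78 -2.12]
-45.0 0.0 [-0.58  0.57  0.91  2.11 -1.05  0.53 -1.32]
-45.0 0.1 [-0.87  0.44  1.26  2.12 -0.81  0.67 -1.5 ]
0.0 0.0 [-0.42  0.49  0.69  2.1  -0.84  0.43 -0.67]
0.0 0.1 [-0.75  0.33  1.05  2.12 -0.61  0.59 -0.86]
21.0 0.0 [-0.34  0.47  0.58  2.09 -0.73  0.39 -0.39]
21.0 0.1 [-0.67  0.29  0.95  2.12 -0.52  0.56 -0.56]
45.0 0.0 [-0.25  0.45  0.47  2.09 -0.6   0.36 -0.08]
45.0 0.1 [-0.57  0.26  0.82  2.11 -0.43  0.54 -0.22]
90.0 0.0 [-0.07  0.42  0.24  2.08 -0.33  0.33  0.42]
90.0 0.1 [-0.43  0.24  0.65  2.11 -0.33  0.52  0.43]
[0.56446535 0.15535347 0.05073428] [ 0.0151379  -0.07695396 -1.19073242]
[0.56402851 0.15510656 0.04551092] [-0.01586124  1.25898538 -0.93189604]
12.8 0.021669493056855005 49.99934792518616 [0.56396705 0.15508499 0.04545396] [-0.62063324  0.23088599 -0.17613106]
```

```bash
cat >> fit.py <<'E'
Q=[.6223,-.1152,-.125,.341]
RR,OO=model(Q); BASE=OO+.016*RR[2]; N=RR[2]; HX=RR[0]; BY=RR[1]
def frame(ph):
    x=np.array([np.cos(ph),np.sin(ph),0]); z=-N; x=x-x@z*z; x/=np.linalg.norm(x); return np.stack([x,np.cross(z,x),z],1)
FT=frame(np.deg2rad(21)); OFF=.0455
def tgt(h,ex=0,ey=0): return BASE+N*(OFF+h)+HX*ex+BY*ey
E
python3 - <<'E'
from fit import *
s=env.sense(); e=s["ee_pos"]
env.movel([e[0],e[1],.19],rate=.2)
env.reach(tgt(.10),FT); env.pause(.2); s=env.sense()
print(s["t"],(s["ee_pos"]-tgt(.10)).round(4),s["gripper_width"],s["wrist_force"],np.abs(s["tcp_rot"]-FT).max())
snap("hold"); p,d,P,M,K=cloud("hold")
L=(P-s["ee_pos"])@s["tcp_rot"]; m=(d>0)&(np.abs(L[...,0])<.03)&(np.abs(L[...,1])<.03)&(L[...,2]>.004)&(L[...,2]<.05)
A=L[m]; print(len(A),A.min(0),A.max(0))
def res(q): return (np.hypot(A[:,0]-q[0]-q[2]*(A[:,2]-.02),A[:,1]-q[1]-q[3]*(A[:,2]-.02))-.02)*1000
k=(A[:,2]>.006)&(A[:,2]<.042); A=A[k]
r=least_squares(res,[0,0,0,0],loss="soft_l1",f_scale=.5); print(len(A),r.x,r.cost/len(A))
p2,d2=viewer.read_camera("scene"); cv2.imwrite("pics/hs.png",np.hstack([cv2.resize(p[60:460,100:500,::-1],(400,400)),cv2.resize(p2[120:280,280:440,::-1],(400,400))]))
E
```

```text
14.9 [ 0.0006  0.0015 -0.0002] 0.021291222531780743 [-0.15856631 -0.2062146  -0.8759246 ] 0.0025521679741628
1589 [ 0.00648016 -0.0194305   0.00400636] [0.0200738  0.01767646 0.04479599]
1409 [-0.00065621 -0.00093812 -0.00273578  0.00082298] 0.02937045111375956
```

View pics/hs.png

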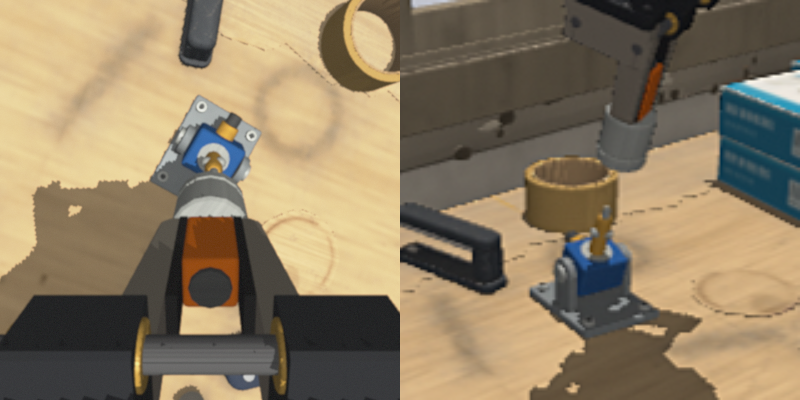

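Run:
```python
from fit import *
def rep(h):
    s=env.sense(); f=s["wrist_force"]; e=s["ee_pos"]-tgt(h)
    print(round(s["t"],2),h,"err",(RR@e*1000).round(2),"F(hx,by,n)",(RR@f).round(2),"M",(RR@s["moment"]).round(2),"w",s["gripper_width"].__round__(4)); return RR@f
for h,r in ((.06,.1),(.048,.06),(.038,.05),(.030,.04),(.024,.04)):
    env.movel(tgt(h),FT,rate=r); env.pause(.15); f=rep(h)
    if np.linalg.norm(f-[0,0,-1])>6: print("stop"); break
```

```text
15.7 0.06 err [ 0.5  -0.06  0.58] F(hx,by,n) [ 0.31  0.04 -1.46] M [-0.07  0.45  0.03] w 0.0217
16.2 0.048 err [ 0.15 -0.13  0.2 ] F(hx,by,n) [-0.98 -0.83 -1.85] M [-0.    0.37  0.01] w 0.0216
16.7 0.038 err [ 0.02 -0.15  0.02] F(hx,by,n) [-0.19  0.57 -2.21] M [-0.01  0.46 -0.  ] w 0.0216
17.2 0.03 err [ 0.03 -0.13  0.03] F(hx,by,n) [-0.33 -0.38 -0.67] M [ 0.01  0.46 -0.02] w 0.0217
17.65 0.024 err [-0.09 -0.06 -0.02] F(hx,by,n) [-0.55 -0.63 -0.74] M [-0.01  0.38 -0.01] w 0.0219
```

Run:
```python
from fit import *
def rep(h):
    s=env.sense(); f=s["wrist_force"]; e=s["ee_pos"]-tgt(h)
    print(round(s["t"],2),h,"err",(RR@e*1000).round(2),"F(hx,by,n)",(RR@f).round(2),"M",(RR@s["moment"]).round(2),"w",s["gripper_width"].__round__(4)); return RR@f
for h in (.019,.016,.013,.010,.006,.003,.001,-.0005):
    env.movel(tgt(h),FT,rate=.03); env.pause(.15); f=rep(h)
    if f[2]>25 or np.hypot(*f[:2])>8: print("stop"); break
```

```text
18.12 0.019 err [ 0.72 -0.53  0.2 ] F(hx,by,n) [ 1.25 -1.82  0.8 ] M [-0.41 -0.23 -0.01] w 0.0217
18.52 0.016 err [ 0.31 -0.2   0.11] F(hx,by,n) [ 2.04 -1.31  1.27] M [-0.48 -0.27 -0.02] w 0.0221
18.92 0.013 err [ 0.12 -0.16 -0.08] F(hx,by,n) [ 2.51 -2.58 -3.48] M [-0.66 -0.54  0.09] w 0.0216
19.32 0.01 err [-0.2   0.14 -0.57] F(hx,by,n) [ 5.15 -1.65 -6.81] M [-0.57 -0.7   0.02] w 0.0215
19.75 0.006 err [0.02 0.15 0.18] F(hx,by,n) [ 1.58 -2.26  2.68] M [-0.28 -0.21  0.03] w 0.0217
20.15 0.003 err [0.05 0.1  0.19] F(hx,by,n) [ 1.33 -1.31  5.22] M [-0.28 -0.16 -0.02] w 0.0218
20.55 0.001 err [0.06 0.09 0.29] F(hx,by,n) [ 2.17 -2.43  6.27] M [-0.29 -0.04 -0.03] w 0.0219
20.95 -0.0005 err [0.12 0.07 0.45] F(hx,by,n) [-0.2  -1.06  7.95] M [-0.29  0.12  0.03] w 0.0215
```

Run:
```python
from fit import *
h=-.0005
while h>-.012:
    h-=.001
    env.movel(tgt(h),FT,rate=.03); env.pause(.2)
    s=env.sense(); f=RR@s["wrist_force"]
    print(round(s["t"],2),round(h,4),(RR@(s["ee_pos"]-BASE-N*OFF)*1000).round(2),f.round(1),(RR@s["moment"]).round(2),round(s["gripper_width"],4))
    if f[2]>30 or np.hypot(*f[:2])>10: break
env.pause(.3); s=env.sense(); print(s["t"],(RR@s["wrist_force"]).round(1),s["grasp_force"])
snap("end"); p,_=viewer.read_camera("scene"); w=cv2.imread("pics/end.png")
cv2.imwrite("pics/end2.png",np.hstack([cv2.resize(w[60:460,100:500],(400,400)),cv2.resize(p[150:270,290:410,::-1],(400,400))]))
```

```text
21.4 -0.0015 [ 0.19  0.07 -0.24] [-1.4 -1.3 20.4] [-0.25  0.82  0.04] 0.0219
21.85 -0.0025 [ 0.3   0.07 -0.37] [-4.2  0.3 33. ] [-0.23  1.52  0.03] 0.0217
22.15 [-3.8  0.7 35.1] 50.01072406768799
```

View pics/end2.png

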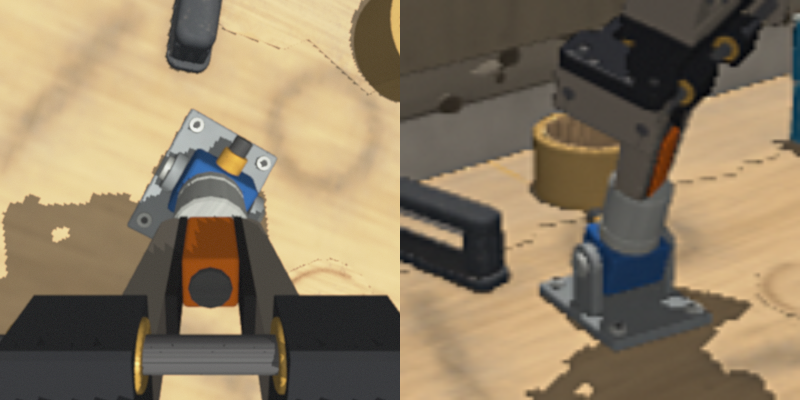

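Run:
```python
from fit import *
s=env.sense(); print(s["t"],(RR@s["wrist_force"]).round(1),(RR@(s["ee_pos"]-BASE-N*OFF)*1000).round(2)); print(workorder.finish_job())
```

```text
22.25 [-3.7  0.3 34.7] [ 0.28  0.02 -0.37]
the job is handed in; nothing more can be done
None
```

The coupler is snapped onto the nipple and held fully down with about 35 N, still gripped at 50 N; I handed the job in at 22.3 s, did not touch the meter, vial, marker or eraser, and got no verdict back.

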